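Load the glue-up tube to its line

ROBOT

A 6-joint arm with a two-finger parallel gripper is mounted at the origin on the work surface. World frame = base frame: x ahead of the robot, y to its left, z up, the work surface at z = 0. Lengths are in m, angles in rad, forces in N, time in s.
With the tool pointing down it reaches from about 0.35 to 0.975 m from the base axis. Payload 4.9 kg.
Tool frame: the origin (TCP) lies at the very end of the fingers, on their centre line; the grasp point (between the pads) lies 19 mm behind it; z points along the fingers, y is the direction in which the jaws open and shut (so a half turn about z gives the same grasp; the last joint's range is limited). The gripper opens to 85 mm and grips with 20 to 120 N. Pads are 22 mm wide; open, the fingers measure 114 mm over their backs; the gripper's body (76 mm by 85 mm) begins 54 mm behind the grasp point. The pads swing forward as they close: fully open they stand 13 mm farther back than shut.
Start: joints at [1.195, 0.053, 1.613, -0, 1.476, -0.119], TCP at [0.159, 0.604, 0.231] pointing down, gripper open.
Joint ranges: [-3.01, 3.01], [-1.01, 2.22], [0.06, 2.58], [-1.02, 4.17], [0.09, 2.62], [-3.14, 3.14]. Speed limits (rad/s): [2.57, 2.57, 3.14, 3.14, 3.14, 3.14].

INTERFACE

Orientations are given as a unit quaternion [w, x, y, z].
In Python, from plant import monitor, eyes, manip gives the robot as it stands.
- The arm moves only by the tool step_arm, never from a script. Its argument "motion" is a list of rows, each a list of 7 numbers: the shift along the world's x, y, z scaled (see below), then the turn, a rotation vector about the world's x, y, z scaled (see below), then the closure in counts, from 0 (fully open) to 255 (shut). In form: [[x, y, z, ax, ay, az, grip], ...]. A call has 1 to 10 rows; each row is the pose to reach, as a shift and turn from the pose commanded when the call began; what a row does not reach only later rows make up. The controller multiplies each number of a shift by 0.5 m and each number of a turn by 1.5 rad. A row lasts 1/10 s, in which the tool goes at most 50 mm and 8.59 degrees, less where a joint would pass 70% of its speed; a pose out of reach is approached as far as the arm can. A call with a number of a shift or a turn outside -1 to 1 is refused whole. A call with a gripper value outside its range is refused whole. The fingers move at their own pace and stop on an object; the grip force is fixed at half the most. Time passes only in rows, so rows that repeat a pose let the fingers close. It gives the time, the measured TCP pose, the force and the opening at its end, in the units of the state.
- monitor.state(): the state, without advancing time (a new reading comes with each control period).
- eyes.grab_frame(name): name is "side" or "top"; returns a dict with "pixels" (420x560x3 uint8, red, green, blue), "mtx" (3x3 intrinsics, pixels), "rvec" (rotation vector, rad) and "tvec" (3), from world to camera coordinates, as OpenCV has them. Camera axes: x right, y down, z forward; pixel columns grow to the right and rows downward; lengths in m; the calibration is good to about 2 mm. A picture is of the moment at which its call begins. There is no depth.
- manip.job_done(): hands the job in, once; it reports no verdict.
Trained networks look in the newest picture that a camera, given by its name, has taken for a name from the list of things; names that differ only in an ending like _2 or _b are one class to them, and where a whole thing is asked for, a point or a joint stands for the part that bears it (a point fixed in the world has none). Each returns a list of dicts, best first, with "p" (0 to 1); they miss things now and then, are a little off and sometimes report something else, mostly with a low value. They report only what shows in the picture. A call takes as long as a camera call. They do not tell look-alikes from the thing itself.
- eyes.look_for(name, camera): "box" ([centre column, centre row, width, height] in pixels, round what is visible of it).
- eyes.pinpoint(name, camera): "uv" ([column, row] in pixels: a listed point, or the origin of a listed thing).
The state is a dict: "time": time; "joint_pos": joint angles; "joint_vel": joint speeds; "joint_efforts": joint torques, N m; "tool_pos": TCP position; "tool_rot": TCP orientation; "contact_force": force on the tool from outside, world axes, zero at the start; "ft_torque": the same for the moment, N m; "gripper_width": opening from 0.0 (shut) to 1.0 (fully open).
Only numpy, scipy, OpenCV 4.12 (cv2) and the standard library are available. Lean on these libraries where they do the work, as an engineer would, in place of code of your own. Each camera call takes 0.05 s, during which the arm holds its last target.

TASK

Fill the clear tube on the wooden foot with walnut discs until the stack's top is level with the dark line round the tube: the two thick small discs, lying flat one on the other, make exactly that height. Leave the thin disc out of the tube, on the bench; the wide disc does not fit.

Things in the scene. Friction and masses are not known exactly. Their poses are not given: they have to be found in the camera images.
- tube_mark (a point): point on the axis of the fixed clear tube at its dark line, 80 mm above the bench, z up. Inner floor 56 mm below this point, rim 14 mm above. Inside diameter 66 mm, flaring over the top 10 mm to 84; outside 74, 92 at the rim; square foot 120 x 120 x 18 mm. No room inside for fingers: hold a disc by its upper half, bring its lower half into the mouth, let go; it drops flat onto the floor or disc below.
- disc_a_center (a point): loose round walnut disc, 54 mm diameter, 28 mm thick, about 42 g, lying flat on the bench; the point is its centre, 14 mm above its underside, z along its axis. Its twin is the same.
- disc_b_center (a point): loose round walnut disc, 54 mm diameter, 28 mm thick, about 42 g, lying flat on the bench; the point is its centre, 14 mm above its underside, z along its axis. Its twin is the same.
- disc_thin_center (a point): loose thin walnut disc, 54 mm diameter, 12 mm thick, lying flat on the bench: not wanted. The point is its centre, 6 mm above its underside, z along its axis. (Also about and not wanted: a wide disc of 96 mm, a square wooden block, a hammer.)
Mind the look-alikes: they are no part of the job. There is more than one size of the part that bears disc_thin_center; the job needs the middle-sized. There is more than one size of the part that bears tube_mark; the job needs the larger.

How it is judged:
By the outcome, as a careful person would: the job done as asked, in the order asked, and still so for the second after the job is handed in, with the robot touching nothing.
It also fails if it takes over 72 s, if anything falls off the work surface, if the arm or the gripper's body presses on something with over 40 N, if the wrist force passes 120 N, or if a joint passes its speed limit or range.

## Working session

There is one attempt and no reset: what is moved stays moved. The work goes in short steps, Python scripts to look and compute and a tool call to move; the robot and the scene stay as the last step left them, time stands still between calls to the robot, and variables do not carry over. Pictures are saved under pics/ and viewed, and the job is handed in when it is done.

Besides the shell and the picture viewer there is one more tool, called after ">>>" in YAML: its name, and indented under it one key for each argument. step_arm: Moves the arm, as the interface text tells. Its arguments: {"type":"object","properties":{"motion":{"type":"array","items":{"type":"array","items":{"type":"number"}}}},"required":["motion"]}

```bash
mkdir -p pics; cat > h.py <<'E'
import numpy as np, cv2
from plant import monitor, eyes, manip
def ray(f,uv):
    R,_=cv2.Rodrigues(np.array(f["rvec"],float)); t=np.array(f["tvec"],float).ravel()
    d=R.T@np.linalg.inv(np.array(f["mtx"]))@np.array([uv[0],uv[1],1.]); return -R.T@t,d
def atz(f,uv,z):
    c,d=ray(f,uv); return c+d*(z-c[2])/d[2]
def proj(f,P):
    return cv2.projectPoints(np.array(P,float).reshape(-1,1,3),np.array(f["rvec"],float),np.array(f["tvec"],float),np.array(f["mtx"],float),None)[0].reshape(-1,2)
def save(f,n): cv2.imwrite(f"pics/{n}.png",np.array(f["pixels"])[:,:,::-1])
E
python3 - <<'E'
from h import *
Z={"tube_mark":.08,"disc_a_center":.014,"disc_thin_center":.006}
for c in("top","side"):
    f=eyes.grab_frame(c); save(f,c+"0")
    print(c,ray(f,(280,210)))
    for n,z in Z.items():
        for r in eyes.pinpoint(n,c)[:6]: print(n,r["p"],np.round(r["uv"],1),atz(f,r["uv"],z).round(4))
print(monitor.state())
E
```

```text
top (array([ 0.3014065 , -0.03043195,  0.89718461]), array([ 0.18818885,  0.006547  , -0.9824716 ]))
tube_mark 0.93 [205.8 183.7] [0.5116 0.1323 0.08  ]
tube_mark 0.72 [174.1 278.1] [0.3155 0.1845 0.08  ]
disc_a_center 0.94 [377.5 158.9] [ 0.5948 -0.248   0.014 ]
disc_thin_center 0.72 [312.6 165.9] [ 0.5777 -0.0984  0.006 ]
disc_thin_center 0.62 [307.1 264.5] [ 0.3509 -0.0864  0.006 ]
side (array([ 0.21675395, -0.64309948,  0.59555665]), array([ 0.29041566,  0.72815348, -0.6208621 ]))
tube_mark 0.97 [269.3 152.3] [0.5025 0.1307 0.08  ]
tube_mark 0.58 [167.  163.9] [0.3156 0.1587 0.08  ]
disc_a_center 0.94 [414.9 304.2] [ 0.5937 -0.2402  0.014 ]
disc_thin_center 0.8 [360.1 249.9] [ 0.5791 -0.0996  0.006 ]
disc_thin_center 0.71 [226.9 276.2] [ 0.3527 -0.079   0.006 ]
disc_thin_center 0.55 [298.3 277.2] [ 0.4574 -0.1211  0.006 ]
{'time': 0.4, 'joint_pos': array([ 1.19497462e+00,  5.27952393e-02,  1.61309659e+00,  1.68689714e-05,
        1.47599649e+00, -1.19006524e-01]), 'joint_vel': array([-0.00096577, -0.00115728, -0.00429402,  0.00130977, -0.00124434,
       -0.00072969]), 'joint_efforts': array([-1.40090960e-04, -3.93050122e+01, -3.69810176e+01, -1.27773465e-04,
        2.39142551e-03,  7.67369102e-06]), 'tool_pos': array([0.15871206, 0.6044068 , 0.23112691]), 'tool_rot': array([-4.43446399e-05,  1.28055797e-01,  9.91766954e-01, -1.41274548e-04]), 'contact_force': array([ 0.52734873,  0.58783168, -0.38995803]), 'ft_torque': array([ 0.00125309,  0.00093726, -0.04955161]), 'gripper_width': 1.0014530453508215}
```

View pics/top0.png

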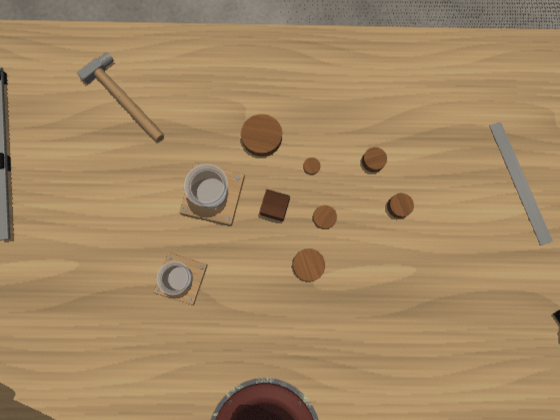

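View pics/side0.png

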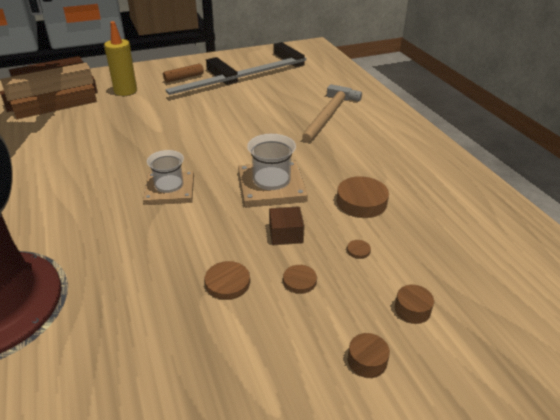

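```bash
cat > fit.py <<'E'
from h import *
from scipy.optimize import least_squares
def circ(x,y,z,r,n=60):
    a=np.linspace(0,2*np.pi,n); return np.c_[x+r*np.cos(a),y+r*np.sin(a),0*a+z]
def hull(f,x,y,z0,z1,r):
    return cv2.convexHull(proj(f,np.r_[circ(x,y,z0,r),circ(x,y,z1,r)]).astype(np.float32))
def discfit(f,x,y,h,r,scale=8):
    # silhouette mask by colour (dark walnut), match centroid of the predicted hull
    im=np.array(f["pixels"]); 
    hl=hull(f,x,y,0,h,r)[:,0]; lo=np.floor(hl.min(0)-12).astype(int); hi=np.ceil(hl.max(0)+12).astype(int)
    g=im[lo[1]:hi[1],lo[0]:hi[0]].astype(np.uint8); g=cv2.resize(g,None,fx=scale,fy=scale,interpolation=cv2.INTER_CUBIC)
    gray=g[:,:,0]
    t,m=cv2.threshold(gray,0,255,cv2.THRESH_BINARY_INV+cv2.THRESH_OTSU)
    n,l,s,c=cv2.connectedComponentsWithStats(m)
    k=1+np.argmax(s[1:,4]); cen=(c[k]+.5)/scale-.5+lo; area=s[k,4]/scale**2
    def res(p):
        M=cv2.moments(hull(f,p[0],p[1],0,h,r)); return [M["m10"]/M["m00"]-cen[0],M["m01"]/M["m00"]-cen[1]]
    s_=least_squares(res,[x,y],diff_step=1e-3)
    return s_.x,area,cv2.contourArea(hull(f,*s_.x,0,h,r))
E
python3 - <<'E'
from fit import *
ft=eyes.grab_frame("top"); fs=eyes.grab_frame("side")
for nm,ut,us,h,r in [("A",(375,159),(414.9,304),.028,.027),("B",(401,205),(368,354),.028,.027),("thinS",(312,166),(359,249),.012,.019),("thinM",(325,217),(300,278),.012,.027),("thinL",(309,265),(227,280),.012,.035)]:
    for f,u in((ft,ut),(fs,us)):
        p=atz(f,u,h/2)
        print(nm,p.round(4),*discfit(f,p[0],p[1],h,r))
# overlays
ims=[]
for f,box in((ft,(150,110,280,200)),(fs,(130,120,320,260))):
    im=np.array(f["pixels"])[:,:,::-1].copy(); s=3
    x,y,w,h=box
    ims.append(cv2.resize(im[y:y+h,x:x+w],(800,int(800*h/w)),interpolation=cv2.INTER_CUBIC))
cv2.imwrite("pics/ct.png",ims[0][:600]);
im=np.array(fs["pixels"])[:,:,::-1]; cv2.imwrite("pics/cs.png",cv2.resize(im[120:390,130:450],(700,590),interpolation=cv2.INTER_CUBIC))
E
```

```text
A [ 0.5945 -0.2422  0.014 ] [ 0.59054055 -0.23714494] 549.59375 517.5308357649483
A [ 0.594  -0.2399  0.014 ] [ 0.59066245 -0.23862302] 1300.21875 1297.739322626032
B [ 0.4868 -0.2974  0.014 ] [ 0.48363998 -0.29201896] 584.109375 545.4068646589294
B [ 0.4861 -0.2929  0.014 ] [ 0.48343486 -0.29394094] 1624.734375 1606.7886292017065
thinS [ 0.5774 -0.097   0.006 ] [ 0.57692651 -0.09490072] 250.8125 226.80555254686624
thinS [ 0.5784 -0.0969  0.006 ] [ 0.57650051 -0.09646359] 386.828125 393.84829282341525
thinM [ 0.4578 -0.1265  0.006 ] [ 0.45747153 -0.12429032] 486.234375 466.9406524577644
thinM [ 0.4592 -0.1237  0.006 ] [ 0.45704393 -0.12486797] 836.828125 853.5634409021586
thinL [ 0.3499 -0.0906  0.006 ] [ 0.34989561 -0.08789493] 910.421875 817.1478357736487
thinL [ 0.3504 -0.087   0.006 ] [ 0.34997911 -0.08684261] 1476.84375 1380.5291263791732
```

View pics/ct.png

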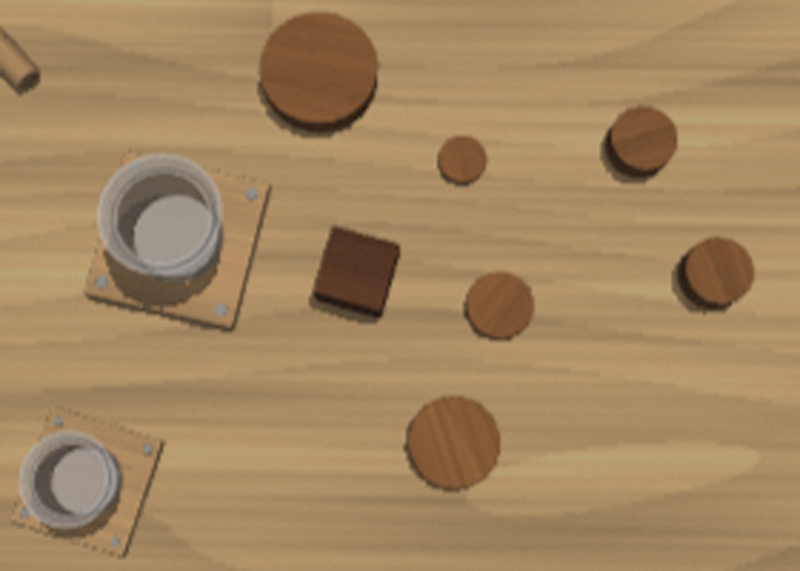

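View pics/cs.png

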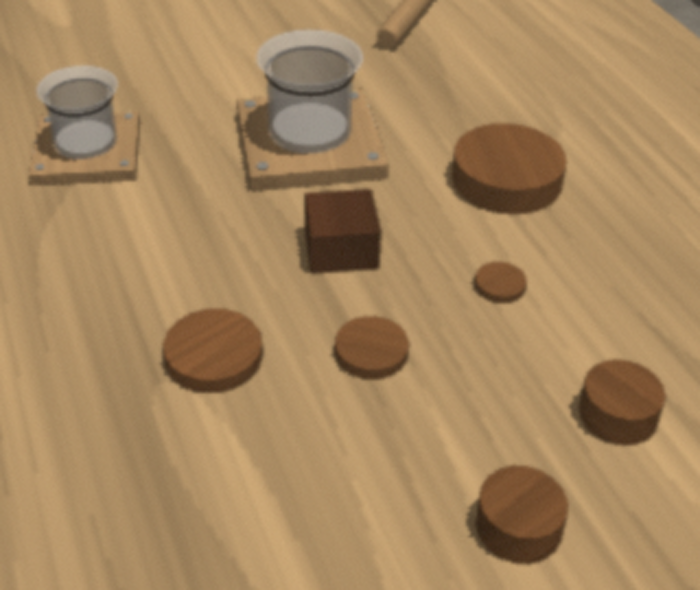

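```bash
python3 - <<'E'
from fit import *
ft=eyes.grab_frame("top"); fs=eyes.grab_frame("side")
print(atz(ft,(206.0,185.3),.094), atz(fs,(271.7,148),.094))
# foot corners at z=.018 from top picture crop: (270,183),(232,328),(86,294)
for c in((270,184),(232,326),(87,294)): print(atz(ft,(c[0]/2.857+150-.3,c[1]/2.857+110-.3),.018).round(4))
x,y=atz(ft,(206.0,185.3),.094)[:2]
def ov(x,y,n):
  out=[]
  for f,(u,v) in((ft,(170,150)),(fs,(230,125))):
    im=cv2.resize(np.array(f["pixels"])[v:v+80,u:u+80,::-1],None,fx=5,fy=5,interpolation=cv2.INTER_CUBIC)
    for z,r,col in((.094,.046,(0,0,255)),(.08,.037,(0,255,0)),(.024,.033,(255,0,0))):
        q=((proj(f,circ(x,y,z,r))-[u,v]+.5)*5).astype(np.int32); cv2.polylines(im,[q],True,col,1)
    out.append(im)
  cv2.imwrite(f"pics/{n}.png",np.hstack(out))
ov(x,y,"ov0")
E
```

```text
[0.50462736 0.12891904 0.094     ] [0.50404436 0.1221165  0.094     ]
[0.5517 0.0585 0.018 ]
[0.4368 0.0838 0.018 ]
[0.4601 0.198  0.018 ]
```

View pics/ov0.png

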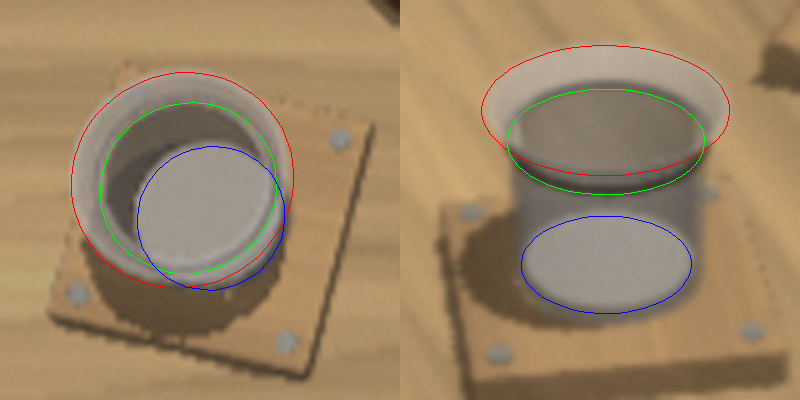

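>>> step_arm:
  motion:
    - [0.44,-0.84,0,0,0,0,0]
    - [0.44,-0.84,0,0,0,0,0]
    - [0.44,-0.84,0,0,0,0,0]
    - [0.44,-0.84,0,0,0,0,0]
    - [0.44,-0.84,0,0,0,0,0]
    - [0.44,-0.84,0,0,0,0,0]
    - [0.44,-0.84,0,0,0,0,0]
    - [0.44,-0.84,0,0,0,0,0]
    - [0.44,-0.84,0,0,0,0,0]
    - [0.44,-0.84,0,0,0,0,0]

```text
time: 1.6
tool_pos: [0.3799, 0.1816, 0.2317]
tool_rot: [0.001, 0.13, 0.992, -0.0]
contact_force: [0.4, 0.1, 0.9]
gripper_width: 1.001
```

>>> step_arm:
  motion:
    - [0.424,-0.844,-0.1,0,0,0,0]
    - [0.424,-0.844,-0.1,0,0,0,0]
    - [0.424,-0.844,-0.1,0,0,0,0]
    - [0.424,-0.844,-0.1,0,0,0,0]
    - [0.424,-0.844,-0.1,0,0,0,0]
    - [0.424,-0.844,-0.1,0,0,0,0]
    - [0.424,-0.844,-0.2,0,0,0,0]
    - [0.424,-0.844,-0.26,0,0,0,0]
    - [0.424,-0.844,-0.26,0,0,0,0]
    - [0.424,-0.844,-0.26,0,0,0,0]

```text
time: 2.6
tool_pos: [0.5913, -0.239, 0.1007]
tool_rot: [0.0, 0.128, 0.992, -0.0]
contact_force: [0.4, 0.1, 0.4]
gripper_width: 0.995
```

```bash
python3 - <<'E'
from h import *
print(monitor.state()["tool_pos"],monitor.state()["tool_rot"],monitor.state()["joint_pos"])
for c in("top","side"): save(eyes.grab_frame(c),c+"1")
E
```

```text
[ 0.59125354 -0.23902229  0.10069569] [ 3.32537819e-04  1.28244130e-01  9.91742572e-01 -6.64077106e-05] [-5.00841087e-01  1.91573058e-01  1.68779204e+00  1.24056753e-04
  1.26155973e+00 -1.81447854e+00]
```

View pics/side1.png

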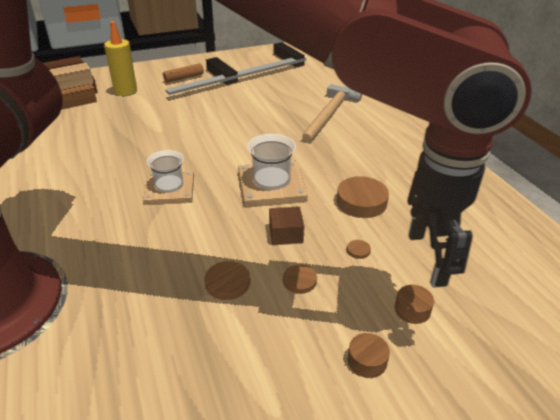

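>>> step_arm:
  motion:
    - [0,0,-0.08,0,0,0,0]
    - [0,0,-0.14,0,0,0,0]
    - [0,0,-0.174,0,0,0,0]
    - [0,0,-0.174,0,0,0,0]
    - [0,0,-0.174,0,0,0,255]
    - [0,0,-0.174,0,0,0,255]
    - [0,0,-0.174,0,0,0,255]
    - [0,0,-0.174,0,0,0,255]
    - [0,0,-0.174,0,0,0,255]
    - [0,0,-0.174,0,0,0,255]

```text
time: 3.7
tool_pos: [0.5928, -0.2382, 0.0181]
tool_rot: [0.003, 0.128, 0.992, -0.001]
contact_force: [-0.6, 1.5, 6.2]
gripper_width: 0.594
```

```bash
python3 - <<'E'
from h import *
f=eyes.grab_frame("side"); save(f,"side2")
cv2.imwrite("pics/side2c.png",cv2.resize(f["pixels"][200:350,340:500,::-1],None,fx=4,fy=4,interpolation=cv2.INTER_CUBIC))
E
```

```text
(no output)
```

View pics/side2c.png

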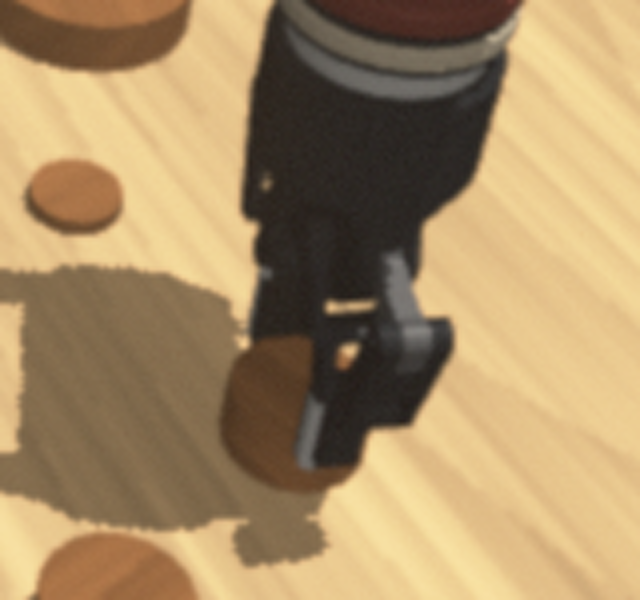

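>>> step_arm:
  motion:
    - [0,0,0,0,0,0,60]
    - [0,0,0,0,0,0,60]
    - [0,0,0.016,0,0,0,60]
    - [0,0,0.016,0,0,0,60]
    - [0,0,0.016,0,0,0,255]
    - [0,0,0.016,0,0,0,255]
    - [0,0,0.016,0,0,0,255]
    - [0,0,0.016,0,0,0,255]
    - [0,0,0.016,0,0,0,255]

```text
time: 4.65
tool_pos: [0.5947, -0.239, 0.028]
tool_rot: [0.005, 0.128, 0.992, -0.001]
contact_force: [0.6, 1.6, 15.5]
gripper_width: 0.006
```

```bash
python3 - <<'E'
from h import *
f=eyes.grab_frame("side"); save(f,"side3"); g=eyes.grab_frame("top"); save(g,"top3")
cv2.imwrite("pics/side3c.png",np.hstack([cv2.resize(x,(400,375),interpolation=cv2.INTER_CUBIC) for x in (f["pixels"][200:350,340:500,::-1],g["pixels"][90:240,300:460,::-1])]))
print(monitor.state())
E
```

```text
{'time': 4.75, 'joint_pos': array([-4.98472596e-01,  2.81919478e-01,  1.71662282e+00,  6.76600814e-04,
        1.13349161e+00, -1.81268121e+00]), 'joint_vel': array([-0.0007979 ,  0.00038672, -0.00030207,  0.00059528,  0.00039387,
       -0.00042829]), 'joint_efforts': array([-6.72009867e-01, -3.44719183e+01, -2.41328663e+01, -2.56781448e-01,
       -9.22368094e-02,  2.34271138e-03]), 'tool_pos': array([ 0.59464433, -0.23900223,  0.02800292]), 'tool_rot': array([ 0.00456673,  0.12808138,  0.9917521 , -0.00144274]), 'contact_force': array([ 1.0841221 ,  0.83906465, 15.04958823]), 'ft_torque': array([ 0.20498937, -0.03744668, -0.02029038]), 'gripper_width': 0.0018765530820215941}
```

View pics/side3c.png

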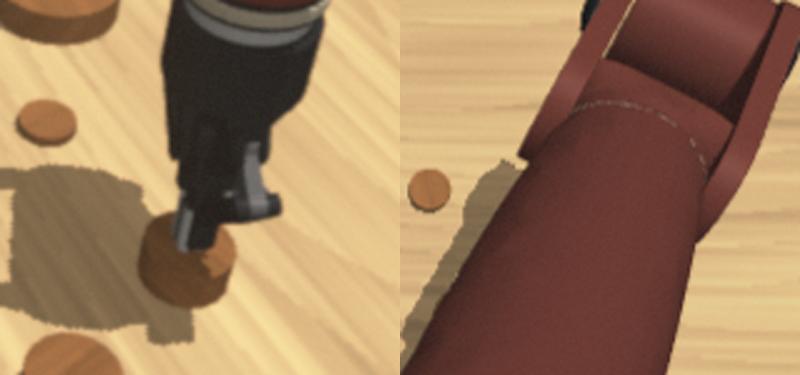

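>>> step_arm:
  motion:
    - [0,0,0.16,0,0,0,255]
    - [0,0,0.16,0,0,0,0]
    - [0,0,0.16,0,0,0,0]
    - [0,0,0.16,0,0,0,0]
    - [0,0,0.16,0,0,0,0]
    - [0,0,0.16,0,0,0,0]

```text
time: 5.35
tool_pos: [0.5893, -0.2365, 0.1003]
tool_rot: [-0.002, 0.128, 0.992, 0.001]
contact_force: [0.4, -0.3, -0.4]
gripper_width: 0.849
```

```bash
python3 - <<'E'
from fit import *
f=eyes.grab_frame("side"); save(f,"side4")
print(monitor.state()["tool_pos"])
for p in((.5907,-.238),(.4835,-.293)): print(discfit(f,*p,.028,.027))
for r in eyes.pinpoint("disc_a_center","side"): print(r, atz(f,r["uv"],.014))
im=f["pixels"][230:390,320:480,::-1].copy(); im=cv2.resize(im,None,fx=4,fy=4,interpolation=cv2.INTER_CUBIC)[:600]
x,y=.5907,-.238
for z in(0,.028):
  cv2.polylines(im,[((proj(f,circ(x,y,z,.027))-[320,230]+.5)*4).astype(np.int32)],True,(0,255,0),1)
cv2.imwrite("pics/side4c.png",im)
E
```

```text
[ 0.58944006 -0.23653633  0.10046186]
(array([ 0.57437772, -0.23716389]), np.float64(2309.359375), 1307.5543398400769)
(array([ 0.48339854, -0.293954  ]), np.float64(1612.03125), 1606.8887600637972)
{'uv': [413.6, 306.1], 'p': 0.68} [ 0.5899086  -0.24268896  0.014     ]
```

View pics/side4c.png

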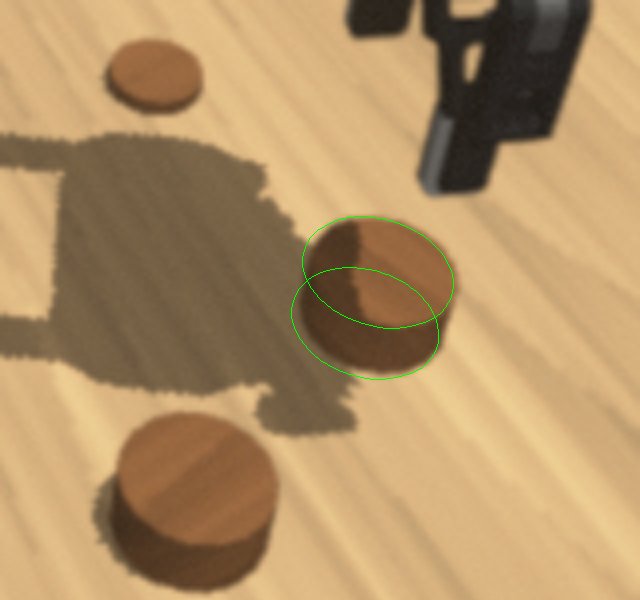

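>>> step_arm:
  motion:
    - [0.002,0,-0.08,0,0,0,0]
    - [0.002,0,-0.16,0,0,0,0]
    - [0.002,0,-0.188,0,0,0,0]
    - [0.002,0,-0.188,0,0,0,0]
    - [0.002,0,-0.188,0,0,0,255]
    - [0.002,0,-0.188,0,0,0,255]
    - [0.002,0,-0.188,0,0,0,255]
    - [0.002,0,-0.188,0,0,0,255]
    - [0.002,0,-0.188,0,0,0,255]
    - [0.002,0,-0.188,0,0,0,255]

```text
time: 6.45
tool_pos: [0.5938, -0.2383, 0.0119]
tool_rot: [0.003, 0.128, 0.992, -0.001]
contact_force: [0.4, -0.3, 6.4]
gripper_width: 0.606
```

```bash
python3 - <<'E'
from h import *
f=eyes.grab_frame("side"); save(f,"side5")
cv2.imwrite("pics/side5c.png",cv2.resize(f["pixels"][200:350,340:500,::-1],None,fx=4,fy=4,interpolation=cv2.INTER_CUBIC))
E
```

```text
(no output)
```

View pics/side5c.png

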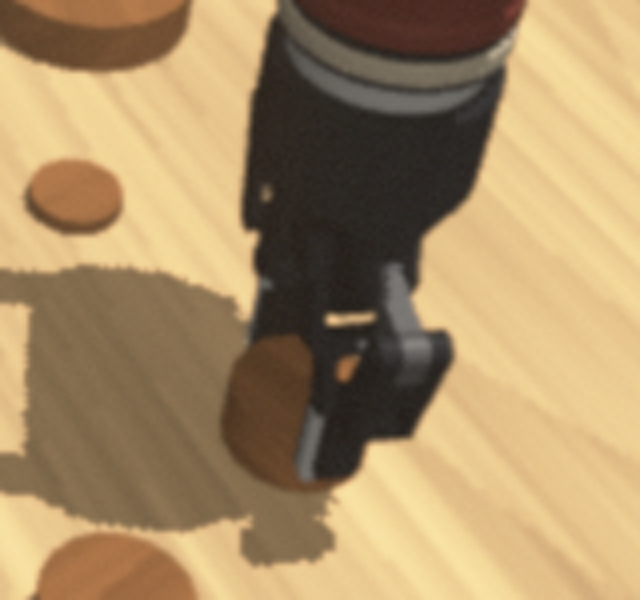

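>>> step_arm:
  motion:
    - [0,0,0,0,0,0,0]
    - [0,0,0,0,0,0,0]
    - [0,0,0,0,0,0,0]
    - [0,0,0.012,0,0,0,0]
    - [0,0,0.012,0,0,0,255]
    - [0,0,0.012,0,0,0,255]
    - [0,0,0.012,0,0,0,255]
    - [0,0,0.012,0,0,0,255]
    - [0,0,0.012,0,0,0,255]
    - [0,0,0.012,0,0,0,255]

```text
time: 7.5
tool_pos: [0.5923, -0.2375, 0.0154]
tool_rot: [0.001, 0.128, 0.992, -0.0]
contact_force: [0.1, 0.4, 4.8]
gripper_width: 0.601
```

>>> step_arm:
  motion:
    - [0,0,0.06,0,0,0,255]
    - [0,0,0.12,0,0,0,255]
    - [0,0,0.2,0,0,0,255]
    - [0,0,0.28,0,0,0,255]
    - [0,0,0.34,0,0,0,255]
    - [0,0,0.34,0,0,0,255]

```text
time: 8.1
tool_pos: [0.5939, -0.2384, 0.1902]
tool_rot: [0.004, 0.128, 0.992, -0.002]
contact_force: [1.0, -0.5, -0.5]
gripper_width: 0.602
```

```bash
python3 - <<'E'
from h import *
f=eyes.grab_frame("side"); save(f,"side6"); print(monitor.state()["tool_pos"],monitor.state()["gripper_width"])
cv2.imwrite("pics/side6c.png",cv2.resize(f["pixels"][130:280,340:500,::-1],None,fx=4,fy=4,interpolation=cv2.INTER_CUBIC))
E
```

```text
[ 0.59257294 -0.23770384  0.18687759] 0.6013637689575684
```

View pics/side6c.png

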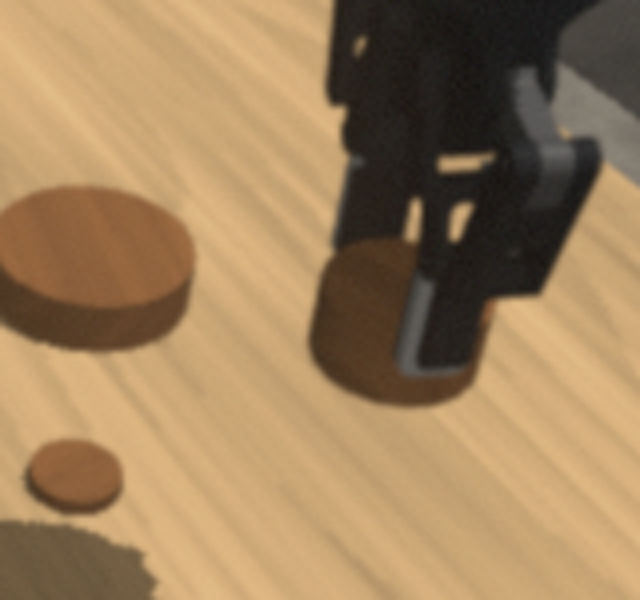

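>>> step_arm:
  motion:
    - [-0.174,0.732,0,0,0,0,255]
    - [-0.174,0.732,0,0,0,0,255]
    - [-0.174,0.732,0,0,0,0,255]
    - [-0.174,0.732,0,0,0,0,255]
    - [-0.174,0.732,0,0,0,0,255]
    - [-0.174,0.732,0,0,0,0,255]
    - [-0.174,0.732,0,0,0,0,255]
    - [-0.174,0.732,0,0,0,0,255]
    - [-0.174,0.732,-0.08,0,0,0,255]
    - [-0.174,0.732,-0.1,0,0,0,255]

```text
time: 9.15
tool_pos: [0.5001, 0.1293, 0.1281]
tool_rot: [-0.005, 0.127, 0.992, -0.001]
contact_force: [-0.5, -0.2, -2.2]
gripper_width: 0.601
```

```bash
python3 - <<'E'
from fit import *
f=eyes.grab_frame("side"); save(f,"side7"); s=monitor.state(); print(s["tool_pos"],s["gripper_width"])
g=eyes.grab_frame("top"); save(g,"top7")
im=cv2.resize(f["pixels"][60:210,200:360,::-1],None,fx=4,fy=4,interpolation=cv2.INTER_CUBIC)
z=s["tool_pos"][2]-.0155
for zz,x,y,r,c in((z,*s["tool_pos"][:2],.027,(0,255,0)),(z+.028,*s["tool_pos"][:2],.027,(0,255,0)),(.094,.505,.1285,.046,(0,0,255))):
  cv2.polylines(im,[((proj(f,circ(x,y,zz,r))-[200,60]+.5)*4).astype(np.int32)],True,c,1)
cv2.imwrite("pics/side7c.png",im)
E
```

```text
[0.49993798 0.12862848 0.12764226] 0.5974807312791527
```

View pics/side7c.png

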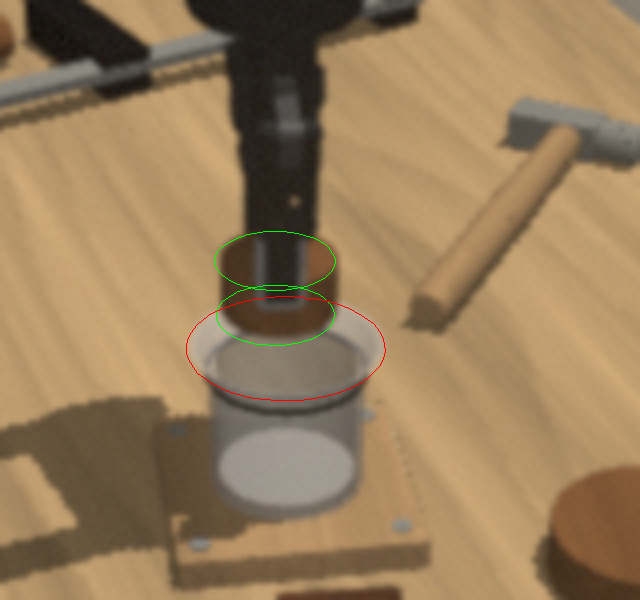

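>>> step_arm:
  motion:
    - [0,0,0,0,0,0,255]
    - [0,0,0,0,0,0,255]
    - [0,0,0,0,0,0,255]

```text
time: 9.55
tool_pos: [0.5056, 0.1284, 0.136]
tool_rot: [0.001, 0.129, 0.992, 0.0]
contact_force: [-0.1, 0.0, -0.3]
gripper_width: 0.598
```

>>> step_arm:
  motion:
    - [-0.003,0,-0.03,0,0,0,255]
    - [-0.003,0,-0.055,0,0,0,255]
    - [-0.003,0,-0.072,0,0,0,255]
    - [-0.003,0,-0.072,0,0,0,255]
    - [-0.003,0,-0.072,0,0,0,255]
    - [-0.003,0,-0.072,0,0,0,255]

```text
time: 10.15
tool_pos: [0.5034, 0.1289, 0.0989]
tool_rot: [0.0, 0.128, 0.992, 0.0]
contact_force: [-0.2, 0.5, -0.1]
gripper_width: 0.6
```

```bash
python3 - <<'E'
from fit import *
f=eyes.grab_frame("side"); save(f,"side8"); s=monitor.state(); print(s["tool_pos"],s["contact_force"])
im=cv2.resize(f["pixels"][80:230,200:360,::-1],None,fx=4,fy=4,interpolation=cv2.INTER_CUBIC)
cv2.imwrite("pics/side8c.png",im)
E
```

```text
[0.50351515 0.1289331  0.09913808] [-0.31922802 -0.49569758 -0.03969837]
```

View pics/side8c.png

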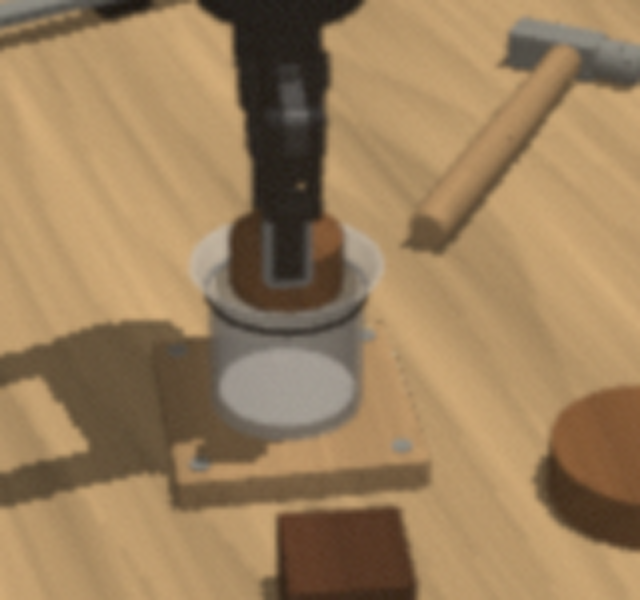

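>>> step_arm:
  motion:
    - [0,0,0,0,0,0,0]
    - [0,0,0,0,0,0,0]
    - [0,0,0,0,0,0,0]
    - [0,0,0,0,0,0,0]
    - [0,0,0.06,0,0,0,0]
    - [0,0,0.14,0,0,0,0]
    - [0,0,0.16,0,0,0,0]

```text
time: 10.9
tool_pos: [0.5056, 0.1292, 0.1837]
tool_rot: [0.004, 0.128, 0.992, 0.001]
contact_force: [0.9, -0.4, 1.6]
gripper_width: 0.998
```

```bash
python3 - <<'E'
from fit import *
f=eyes.grab_frame("side"); save(f,"side9"); s=monitor.state(); print(s["tool_pos"],s["contact_force"],discfit(f,.4835,-.293,.028,.027))
im=cv2.resize(f["pixels"][80:230,200:360,::-1],None,fx=4,fy=4,interpolation=cv2.INTER_CUBIC)
cv2.imwrite("pics/side9c.png",im)
E
```

```text
[0.50572567 0.12919182 0.18378946] [ 0.12985803 -0.0811911   0.30768567] (array([ 0.4834044 , -0.29395437]), np.float64(1621.8125), 1606.8826447296888)
```

View pics/side9c.png

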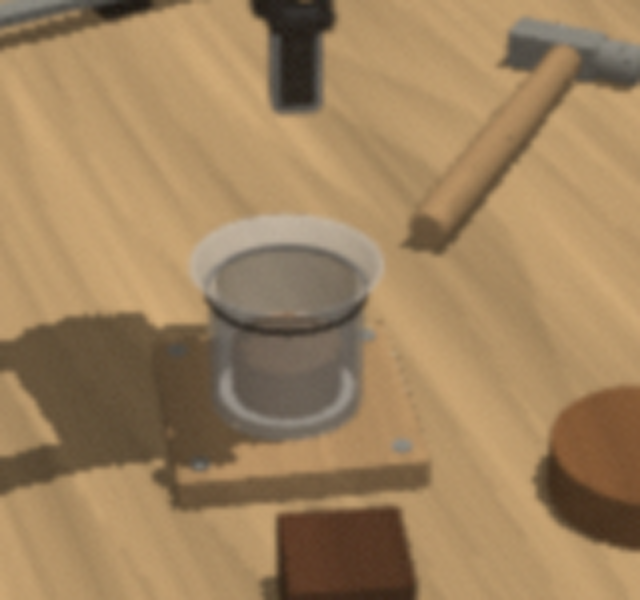

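>>> step_arm:
  motion:
    - [-0.038,-0.843,0,0,0,0,0]
    - [-0.038,-0.843,0,0,0,0,0]
    - [-0.038,-0.843,0,0,0,0,0]
    - [-0.038,-0.843,0,0,0,0,0]
    - [-0.038,-0.843,0,0,0,0,0]
    - [-0.038,-0.843,0,0,0,0,0]
    - [-0.038,-0.843,0,0,0,0,0]
    - [-0.038,-0.843,-0.1,0,0,0,0]
    - [-0.038,-0.843,-0.18,0,0,0,0]
    - [-0.038,-0.843,-0.18,0,0,0,0]

```text
time: 11.95
tool_pos: [0.4807, -0.293, 0.0826]
tool_rot: [-0.004, 0.13, 0.992, 0.002]
contact_force: [-1.0, 2.3, -0.4]
gripper_width: 1.001
```

>>> step_arm:
  motion:
    - [0,0,0,0,0,0,0]
    - [0,0,0,0,0,0,0]
    - [0,0,0,0,0,0,0]

```text
time: 12.25
tool_pos: [0.485, -0.2925, 0.09]
tool_rot: [0.001, 0.128, 0.992, -0.001]
contact_force: [-0.0, 0.1, 0.3]
gripper_width: 1.004
```

```bash
python3 - <<'E'
from fit import *
f=eyes.grab_frame("side"); save(f,"side10"); s=monitor.state(); print(s["tool_pos"])
im=cv2.resize(f["pixels"][260:400,290:450,::-1],None,fx=4,fy=4,interpolation=cv2.INTER_CUBIC)
cv2.imwrite("pics/side10c.png",im)
E
```

```text
[ 0.48521434 -0.29260141  0.09040782]
```

View pics/side10c.png

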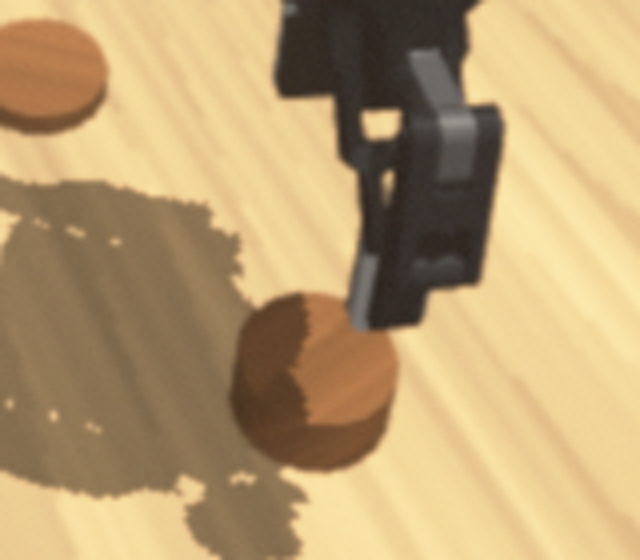

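>>> step_arm:
  motion:
    - [0,0,-0.08,0,0,0,0]
    - [0,0,-0.13,0,0,0,0]
    - [0,0,-0.148,0,0,0,0]
    - [0,0,-0.148,0,0,0,0]
    - [0,0,-0.148,0,0,0,255]
    - [0,0,-0.148,0,0,0,255]
    - [0,0,-0.148,0,0,0,255]
    - [0,0,-0.148,0,0,0,255]
    - [0,0,-0.148,0,0,0,255]
    - [0,0,-0.148,0,0,0,255]

```text
time: 13.3
tool_pos: [0.4859, -0.294, 0.0174]
tool_rot: [0.002, 0.128, 0.992, -0.001]
contact_force: [0.5, 0.0, 5.7]
gripper_width: 0.601
```

>>> step_arm:
  motion:
    - [0,0,0.06,0,0,0,255]
    - [0,0,0.12,0,0,0,255]
    - [0,0,0.2,0,0,0,255]
    - [0,0,0.28,0,0,0,255]
    - [0,0,0.34,0,0,0,255]
    - [0,0,0.34,0,0,0,255]
    - [0,0,0.34,0,0,0,255]

```text
time: 14.0
tool_pos: [0.4845, -0.293, 0.1861]
tool_rot: [0.001, 0.128, 0.992, -0.001]
contact_force: [0.3, 0.8, -1.1]
gripper_width: 0.596
```

```bash
python3 - <<'E'
from fit import *
f=eyes.grab_frame("side"); save(f,"side11"); s=monitor.state(); print(s["tool_pos"])
im=cv2.resize(f["pixels"][200:340,290:450,::-1],None,fx=4,fy=4,interpolation=cv2.INTER_CUBIC)
cv2.imwrite("pics/side11c.png",im)
E
```

```text
[ 0.48376601 -0.29243024  0.18425236]
```

View pics/side11c.png

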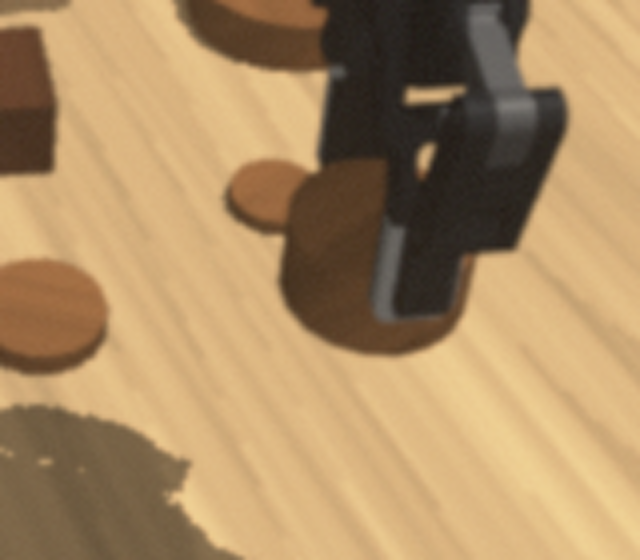

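>>> step_arm:
  motion:
    - [0.038,0.843,0,0,0,0,255]
    - [0.038,0.843,0,0,0,0,255]
    - [0.038,0.843,0,0,0,0,255]
    - [0.038,0.843,0,0,0,0,255]
    - [0.038,0.843,0,0,0,0,255]
    - [0.038,0.843,0,0,0,0,255]
    - [0.038,0.843,0,0,0,0,255]
    - [0.038,0.843,0,0,0,0,255]
    - [0.038,0.843,0,0,0,0,255]
    - [0.038,0.843,0,0,0,0,255]

```text
time: 15.05
tool_pos: [0.5015, 0.1314, 0.1823]
tool_rot: [-0.002, 0.126, 0.992, -0.0]
contact_force: [-0.3, -1.0, -0.4]
gripper_width: 0.596
```

>>> step_arm:
  motion:
    - [0,0,0,0,0,0,255]
    - [0,0,0,0,0,0,255]
    - [0,0,-0.06,0,0,0,255]
    - [0,0,-0.12,0,0,0,255]
    - [0,0,-0.15,0,0,0,255]
    - [0,0,-0.17,0,0,0,255]
    - [0,0,-0.17,0,0,0,255]
    - [0,0,-0.17,0,0,0,255]
    - [0,0,-0.17,0,0,0,255]

```text
time: 15.95
tool_pos: [0.5042, 0.1289, 0.1012]
tool_rot: [0.001, 0.128, 0.992, 0.0]
contact_force: [-0.7, 0.0, -1.0]
gripper_width: 0.6
```

```bash
python3 - <<'E'
from fit import *
f=eyes.grab_frame("side"); save(f,"side12"); s=monitor.state(); print(s["tool_pos"],s["contact_force"])
im=cv2.resize(f["pixels"][80:230,200:360,::-1],None,fx=4,fy=4,interpolation=cv2.INTER_CUBIC)
cv2.imwrite("pics/side12c.png",im)
E
```

```text
[0.50415128 0.12894275 0.10114349] [ 0.65091103  1.17417803 -0.48313685]
```

View pics/side12c.png

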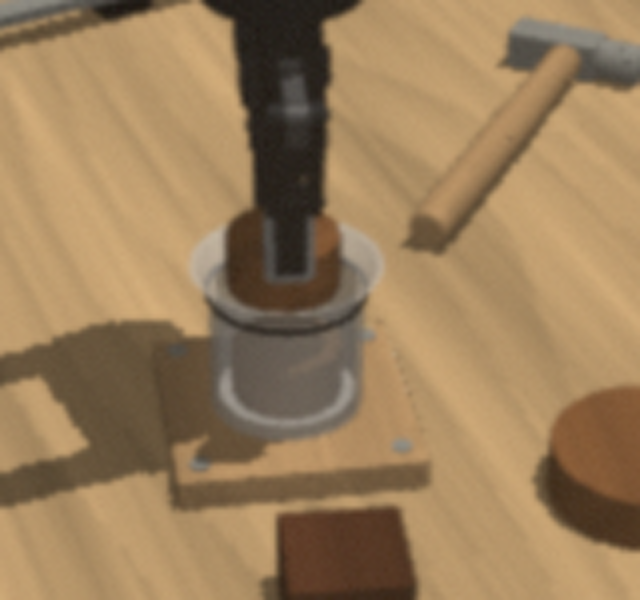

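>>> step_arm:
  motion:
    - [0.002,0,0,0,0,0,255]
    - [0.002,0,0,0,0,0,255]
    - [0.002,0,0,0,0,0,0]
    - [0.002,0,0,0,0,0,0]
    - [0.002,0,0,0,0,0,0]
    - [0.002,0,0,0,0,0,0]
    - [0.002,0,0.06,0,0,0,0]
    - [0.002,0,0.14,0,0,0,0]
    - [0.002,0,0.24,0,0,0,0]
    - [0.002,0,0.3,0,0,0,0]

```text
time: 17.0
tool_pos: [0.5052, 0.129, 0.2539]
tool_rot: [0.002, 0.128, 0.992, 0.001]
contact_force: [1.2, 0.2, -0.1]
gripper_width: 1.004
```

>>> step_arm:
  motion:
    - [-0.3,0.5,0,0,0,0,0]
    - [-0.3,0.5,0,0,0,0,0]
    - [-0.3,0.5,0,0,0,0,0]
    - [-0.3,0.5,0,0,0,0,0]
    - [-0.3,0.5,0,0,0,0,0]
    - [-0.3,0.5,0,0,0,0,0]
    - [-0.3,0.5,0,0,0,0,0]
    - [-0.3,0.5,0,0,0,0,0]
    - [-0.3,0.5,0,0,0,0,0]

```text
time: 17.9
tool_pos: [0.3545, 0.3782, 0.2495]
tool_rot: [0.0, 0.128, 0.992, -0.0]
contact_force: [0.1, -0.6, 0.1]
gripper_width: 0.998
```

```bash
python3 - <<'E'
from fit import *
f=eyes.grab_frame("side"); save(f,"side13"); s=monitor.state(); print(s["tool_pos"],s["contact_force"])
g=eyes.grab_frame("top"); save(g,"top13")
cv2.imwrite("pics/c13.png",np.hstack([cv2.resize(x[:,:,::-1],(400,400),interpolation=cv2.INTER_CUBIC) for x in(f["pixels"][120:220,225:325],g["pixels"][140:240,165:265])]))
E
```

```text
[0.35469698 0.37800433 0.24948998] [-0.13517168 -0.88210438 -0.68516127]
```

View pics/c13.png

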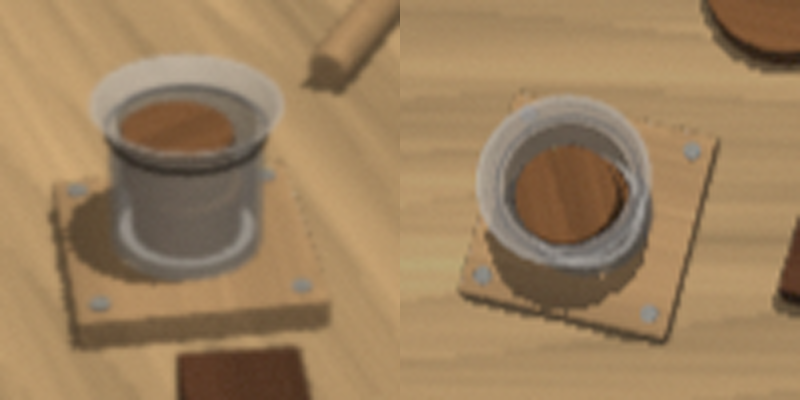

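View pics/side13.png

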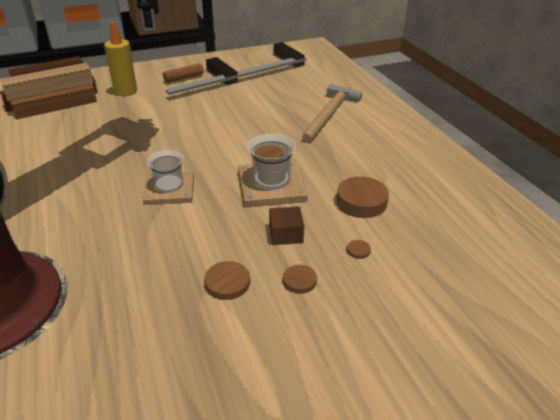

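```bash
python3 - <<'E'
from fit import *
f=eyes.grab_frame("side"); g=eyes.grab_frame("top"); o=[]
def red(q,u,v,s): return q
x,y=atz(f,(225+177/4,120+127/4),.08)[:2]; x2,y2=atz(g,(165+(567-400)/4,140+194/4),.08)[:2]; print(x,y,x2,y2)
for q,u,v,(a,b) in((f,225,120,(x,y)),(g,165,140,(x2,y2))):
    im=cv2.resize(q["pixels"][v:v+100,u:u+100,::-1],(400,400),interpolation=cv2.INTER_CUBIC)
    cv2.polylines(im,[((proj(q,circ(a,b,.08,.027))-[u,v]+.5)*4).astype(np.int32)],True,(0,255,0),1); o.append(im)
cv2.imwrite("pics/c14.png",np.hstack(o))
E
```

```text
0.5030586890493856 0.13258456975010402 0.5012665031903674 0.129725237280433
```

View pics/c14.png

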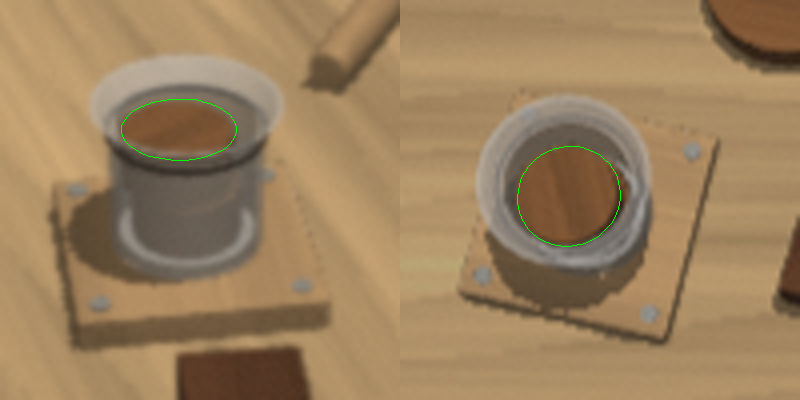

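The top face of the stack fits a flat circle at 80 mm in both views, and the two centres agree to 3 mm. I'm handing in.

```bash
python3 -c "
from h import *
print(manip.job_done())"
```

```text
the job is handed in; nothing more can be done
None
```

Both thick 54 mm discs are in the larger tube, lying flat one on the other. I handed the job in at about 18 s, with the arm clear of everything.

- **Last checks:** In both camera views the top of the stack fits a level 54 mm circle at the height of the dark line. The two views put its centre at (0.503, 0.133) and (0.501, 0.130), about 3 mm apart, which is roughly the calibration error. The thin discs, the wide disc, the block and the hammer look unmoved in the last side picture.
- **What went wrong on the way:** I regripped the first disc too high, so the fingers slid off and shut on top of it, pressing down with about 15 N. That is under the 40 N limit. I regripped it lower, and both discs then dropped in cleanly.

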